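# Strip a gripper wrist shaft

## Task

The four parts stacked on the upright wrist-gearbox shaft are slack: lift them off one at a time from the top down and lay each one flat where it goes next. The shaft collar goes in the empty compartment of the blue bolt tray, the ball bearing in the washing basket, the bronze gear in the middle of the granite plate, and the two-eared seal carrier centred over the hole of the steel press ring. Put each part down gently, without dropping it, and leave all four lying free.

Things in the scene. Friction and masses are not known exactly. Their poses are not given: they have to be found in the camera images.
- gearbox_top (a point): Black round gearbox (diameter 112 mm) on a square foot (124 mm), fixed. The point is the centre of its flat top, 46 mm above the bench, z up. A steel shaft stands there: 20 mm diameter for 40 mm, then 15 mm diameter for 8 mm. On it, with 2.5 mm or more of play all round, sit from bottom to top: carrier, gear, bearing, collar; all lift straight up. Hose fittings stick out of its side, below the top.
- collar_mid (a point): Stainless shaft collar, top of the stack: a plain bright ring of 40 mm outside diameter, 20 mm bore, 13 mm high, with one narrow slit; about 0.1 kg. The point is its centre, half-way up; z is its axis.
- bearing_mid (a point): Ball bearing, second from the top: ring of 52 mm outside diameter, 25 mm bore, 15 mm high, bright races with a black seal between them; about 0.13 kg. The point is its centre, half-way up; z is its axis.
- gear_mid (a point): Bronze spur gear, third from the top: 62 mm over the teeth, 27 mm bore, 14 mm high, both faces flat and alike; about 0.31 kg. The point is its centre, half-way up; z is its axis.
- carrier_mid (a point): Seal carrier, bottom of the stack, on the gearbox top: flat aluminium two-bolt flange 14 mm thick, 118 mm long over its two ears, 64 mm wide across the middle, 27 mm bore; about 0.24 kg. The point is its centre, half-way up; x runs along the ears, y across the 64 mm width, where two flat sides 32 mm long can be gripped; z is up.
- tray_in (a point): Blue plastic bolt tray, fixed to the bench, 22 mm high with 4 mm walls. It has a narrow lane of bolts and a big empty compartment, 114 mm (x) by 106 mm (y) inside. The point is on the floor of the empty compartment at its centre, 4 mm above the bench; x points towards the bolt lane, z up.
- basket_in (a point): Stainless wire parts-washing basket, fixed to the bench, empty, 150 mm (x) by 126 mm (y) inside, rim 34 mm above the bench. The point is the centre of its flat floor, 5 mm above the bench; z up.
- plate_top (a point): Dark granite inspection plate, fixed to the bench, 160 mm (x) by 120 mm (y). The point is the centre of its flat top, 33 mm above the bench; z up.
- pressring_top (a point): Dark steel press support ring, fixed to the bench: 96 mm outside diameter, 50 mm hole, 30 mm high. The point is on its axis at the height of its top face, 30 mm above the bench; z up.
Not all that is in view belongs to the job. Leave any green or yellow look-alike of the part that bears collar_mid alone. Leave any purple look-alike of the part that bears carrier_mid alone.

How it is judged:
By the outcome, as a careful person would: the job done as asked, in the order asked, and still so for the second after the job is handed in, with the robot touching nothing.
It also fails if it takes over 120 s, if anything falls off the work surface, if the arm or the gripper's body presses on something with over 40 N, if the wrist force passes 120 N, or if a joint passes its speed limit or range.

## Robot

A 6-joint arm with a two-finger parallel gripper is mounted at the origin on the work surface. World frame = base frame: x ahead of the robot, y to its left, z up, the work surface at z = 0. Lengths are in mm, angles in rad, forces in N, time in s.
With the tool pointing down it reaches from about 300 to 775 mm from the base axis. Payload 14.6 kg.
Tool frame: the origin (TCP) lies on the centre line of the jaws, within the pads' length; the fingertips stand 19 mm ahead of it and the grasp point (between the pads) is the TCP (bot.tip_reach is the distance from the TCP to the fingertips, in mm); z points along the fingers, y is the line along which they close (so a half turn about z gives the same grasp; the last joint's range is limited). The gripper opens to 85 mm and grips with 20 to 120 N. Pads are 22 mm wide; open, the fingers measure 114 mm over their backs; the gripper's body (76 mm by 85 mm) begins 54 mm behind the grasp point. The pads swing forward as they close: fully open they stand 13 mm farther back than shut.
Start: joints at [-1.218, 0.3, 1.521, -0, 1.321, -0.067], TCP at [224.16, -502.237, 250.281] pointing down, gripper open.
Joint ranges: [-3.03, 3.03], [-0.79, 2.21], [0.23, 2.52], [-1.04, 4.18], [0, 3.07], [-2.55, 2.55]. Speed limits (rad/s): [2.22, 2.22, 2.57, 3.14, 3.14, 3.14].

## Interface

Orientations are given as a unit quaternion [w, x, y, z].
In Python, from rig import bot gives the robot as it stands. Calls block until the motion is done:
- bot.move_to(position, orientation): joint-space move of the TCP to a pose.
- bot.servo_line(position, attitude=None, speed=150, until_force=None): straight line of the TCP; attitude=None keeps the orientation; speed is the mean speed in mm/s. With until_force (N) it stops when the force on the tool has changed by that much, and returns True; else False.
- bot.move_joints(angles): joint-space move.
- bot.move_gripper(opening, grip_force=None): finger opening in mm; grip_force is the grip in N (None keeps the last); returns when the fingers have stopped.
- bot.dwell(seconds).
- bot.ik(position, orientation): joint angles nearest the present ones, or None.
- bot.read_state(): the state.
- bot.read_camera(name): name is "side" or "top" or "wrist"; returns a dict with "image" (480x640x3 uint8, blue, green, red), "depth" (480x640 float32, mm along the optical axis (not along the pixel's ray), 0 where there is no reading), "fovy" (degrees; the focal length in pixels is half the picture's height over the tangent of half this angle, whatever the lens; pixels are square), "cx", "cy" (the principal point, pixels), "k1" (the pictures are not rectified: a ray, as slopes to the right and down, at radius r is drawn at 1 + k1 r^2 times it, then the intrinsics apply), "eye" and "attitude" of the camera in the world; the wrist camera has in their place "mount" (4x4, takes a point from camera to tool coordinates, whose origin is the TCP and whose axes are the flange's). Camera axes: x right, y down, z forward; pixel columns grow to the right and rows downward; lengths in mm; the calibration is good to about 2 mm. A picture is of the moment at which its call begins: read the wrist's pose just before it.
A pose or a line that the arm cannot do raises bot.MotionError and nothing moves.
- bot.finish_job(): hands the job in; it is judged then, once.
The state is a dict: "clock": time; "joint_positions": joint angles; "qvel": joint speeds; "effort": joint torques, N m; "ee_pos": TCP position; "tool_rot": TCP orientation; "ft_force": force on the tool from outside, world axes, zero at the start; "moment": the same for the moment, N m; "grip_width": finger opening in mm; "grip_force": force on a finger pad.
Only numpy, scipy, OpenCV 4.12 (cv2) and the standard library are available. Lean on these libraries where they do the work, as an engineer would, in place of code of your own. Each camera call takes 0.05 s, during which the arm holds its last target. There are 200 camera calls.

## Working session

There is one attempt and no reset: what is moved stays moved. The work goes in short steps, each a Python script; the robot and the scene stay as the last script left them, time stands still between calls to the robot, and variables do not carry over. Pictures are saved under pics/ and viewed, at most 14 in all, crops included, and the job is handed in when it is done.

```bash
ls; mkdir -p pics; cat > h.py <<'E'
import numpy as np, cv2
from rig import bot
from scipy.spatial.transform import Rotation as R
def rot(q): return R.from_quat([q[1],q[2],q[3],q[0]])
def cam(name):
    s=bot.read_state(); c=bot.read_camera(name)
    f=240/np.tan(np.radians(c["fovy"])/2); c["f"]=f
    c["K"]=np.array([[f,0,c["cx"]],[0,f,c["cy"]],[0,0,1.]])
    if "mount" in c:
        T=np.eye(4); T[:3,:3]=rot(s["tool_rot"]).as_matrix(); T[:3,3]=s["ee_pos"]; T=T@np.array(c["mount"])
        c["Rm"],c["e"]=T[:3,:3],T[:3,3]
    else:
        a=np.array(c["attitude"]); c["Rm"]=a[:3,:3] if a.ndim==2 else rot(a).as_matrix(); c["e"]=np.array(c["eye"])
    return c
def rays(c,px):
    px=np.asarray(px,float).reshape(-1,1,2)
    n=cv2.undistortPoints(px,c["K"],np.array([c["k1"],0,0,0,0.]))[:,0]
    return np.c_[n,np.ones(len(n))]
def onplane(c,px,z):
    d=rays(c,px)@c["Rm"].T
    return c["e"]+d*((z-c["e"][2])/d[:,2])[:,None]
def cloud(c):
    v,u=np.mgrid[:480,:640]
    n=rays(c,np.c_[u.ravel(),v.ravel()])*c["depth"].reshape(-1,1)
    return (n@c["Rm"].T+c["e"]).reshape(480,640,3)
def down(yaw): # tool z down, tool y axis at angle yaw in the world
    y=np.array([np.cos(yaw),np.sin(yaw),0]); z=np.array([0,0,-1.]); x=np.cross(y,z)
    q=R.from_matrix(np.c_[x,y,z]).as_quat(); return [q[3],q[0],q[1],q[2]]
E
python3 - <<'E'
from h import *
for n in("top","side"):
    c=cam(n); cv2.imwrite(f"pics/{n}0.png",c["image"]); np.savez(f"{n}0.npz",**{k:c[k] for k in("image","depth","K","k1","Rm","e")})
    print(n,c["e"],c["Rm"].round(2).tolist(),c["f"],c["k1"],(c["depth"]>0).mean())
s=bot.read_state();print(s["tool_rot"],s["clock"])
E
```

```text
pics
top [ 274.23310849   50.87984854 1325.90096285] [[-0.01, -0.99, 0.15], [-1.0, 0.01, -0.0], [0.0, -0.15, -0.99]] 511.1120507231688 -0.1155735475426002 0.9958365885416667
side [ 391.88683199 1001.29623077  897.40150266] [[-1.0, -0.05, 0.03], [-0.05, 0.65, -0.75], [0.01, -0.76, -0.66]] 563.3849499506052 0.044965027188693614 0.99609375
[-5.10854472e-04  9.78058352e-01  2.08330491e-01 -7.57256348e-05] 0.1
```

View pics/top0.png

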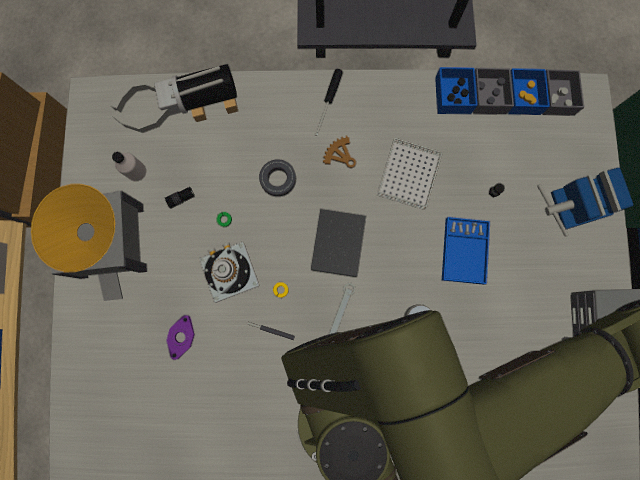

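View pics/side0.png

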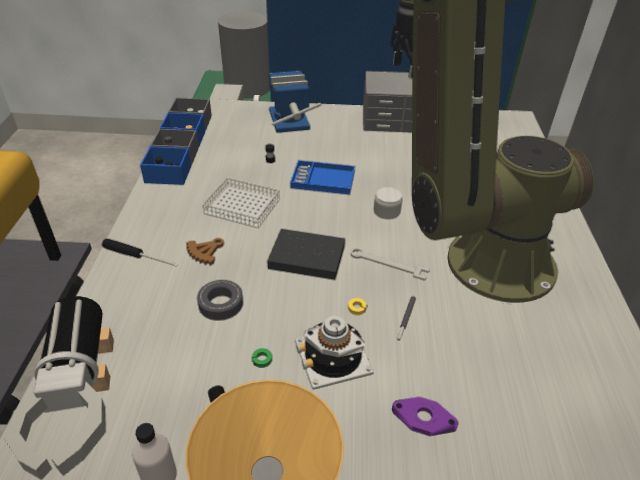

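The top view shows the gearbox stack at (228,270), press ring at (277,178), granite plate at (338,242), basket at (409,174) and tray at (466,251). The look-alikes are at (224,219), (281,290) and (180,337). The side view agrees.

```bash
cat > m.py <<'E'
from h import *
def load(n):
    d=np.load(n+"0.npz"); return {k:d[k] if d[k].ndim else float(d[k]) for k in d}
for n in("top","side"):
    c=load(n); P=cloud(c); c["P"]=P; img=c["image"].astype(int); hsv=cv2.cvtColor(c["image"],cv2.COLOR_BGR2HSV)
    rois=dict(top=dict(plate=(300,200,375,285),ring=(252,152,302,204),tray=(436,210,496,290),basket=(370,132,447,215)),
      side=dict(plate=(260,225,352,280),ring=(190,274,250,322),tray=(285,155,360,197),basket=(198,175,285,230)))[n]
    for k,(a,b,x,y) in rois.items():
        m=np.zeros((480,640),np.uint8)
        zc=P[...,2]
        sel={"plate":(img.max(2)<95)&(zc>27)&(zc<39),"ring":(img.max(2)<110)&(zc>24)&(zc<36),"tray":(hsv[...,1]>130)&(abs(hsv[...,0].astype(int)-110)<15),"basket":(zc>26)&(zc<42)}[k]
        m[b:y,a:x]=sel[b:y,a:x]
        v,u=np.nonzero(m); pts=P[v,u]
        zt=dict(plate=33,ring=30,tray=22,basket=34)[k]
        xy=onplane(c,np.c_[u,v],zt)[:,:2] if k!="basket" else pts[:,:2]
        print(n,k,len(u),"z",np.percentile(pts[:,2],[5,50,95]).round(1),end=" ")
        if k=="ring": (cc,r)=cv2.minEnclosingCircle(xy.astype(np.float32)); print(np.round(cc,1),round(r,1),"mean",xy.mean(0).round(1))
        else: print([np.round(q,1) for q in cv2.minAreaRect(xy.astype(np.float32))])
    # heights around gearbox
    g=dict(top=(195,235,262,305),side=(295,310,375,390))[n]; a,b,x,y=g
    Q=P[b:y,a:x].reshape(-1,3)
    for lo,hi in((97,106),(55,65),(40,51)):
        s=Q[(Q[:,2]>lo)&(Q[:,2]<hi)]
        if len(s)>5: cc,r=cv2.minEnclosingCircle(s[:,:2].astype(np.float32)); print(n,"gb",lo,hi,len(s),s.mean(0).round(1),np.round(cc,1),round(r,1))
    if n=="top":
        for u,v in((73,215),(85,232),(120,240),(200,90),(125,163),(180,197),(340,152),(224,213),(420,310)): print((u,v),P[v,u].round())
E
python3 m.py
python3 - <<'E'
import cv2
a=cv2.imread("pics/top0.png")[225:315,180:305];b=cv2.imread("pics/side0.png")[300:395,280:390]
cv2.imwrite("pics/crop.png",cv2.hconcat([cv2.resize(a,(400,560),interpolation=2),cv2.resize(b,(400,560),interpolation=2)]))
E
```

```text
top plate 2704 z [30.  34.2 37.8] [array([456.7,  16.2]), array([119.7, 158.3]), np.float64(80.4)]
top ring 733 z [26.4 31.4 35.2] [630.4 174.5] 49.4 mean [630.7 173.7]
top tray 2610 z [ 1.2  6.5 24.2] [array([ 433.7, -314.3]), array([117. , 166.3]), np.float64(83.7)]
top basket 295 z [30.5 34.9 39.1] [array([ 640.3, -174.5]), array([134.1, 160.8]), np.float64(71.9)]
top gb 97 106 144 [386.2 300.8 102.7] [385.9 301.4] 20.5
top gb 55 65 375 [384.9 298.4  61. ] [385.6 298.5] 58.6
top gb 40 51 598 [386.3 296.5  47.2] [393.9 303.4] 65.1
(73, 215) [508. 646. 174.]
(85, 232) [470. 622. 156.]
(120, 240) [450. 535. 154.]
(200, 90) [837. 363. 122.]
(125, 163) [652. 550. 112.]
(180, 197) [581. 429.  29.]
(340, 152) [701.   8.  17.]
(224, 213) [540. 315.  12.]
(420, 310) [ 281. -183.   55.]
side plate 2406 z [28.9 32.1 35. ] [array([455. ,  22.2]), array([127. , 159.7]), np.float64(80.6)]
side ring 826 z [25.6 29.2 31.9] [630.3 177.9] 49.5 mean [629.7 178.7]
side tray 1463 z [ 0.3  6.2 22.1] [array([ 433.6, -302.7]), array([136.9, 164.4]), np.float64(83.9)]
side basket 292 z [27.3 32.7 36.6] [array([ 603.4, -161.8]), array([146.2, 243.4]), np.float64(69.1)]
side gb 97 106 230 [383.8 302.2 100.6] [383.7 301.5] 20.7
side gb 55 65 592 [383.2 309.8  59.3] [384.  300.4] 58.6
side gb 40 51 790 [385.8 327.7  45.4] [383.6 300.7] 57.8
```

View pics/crop.png

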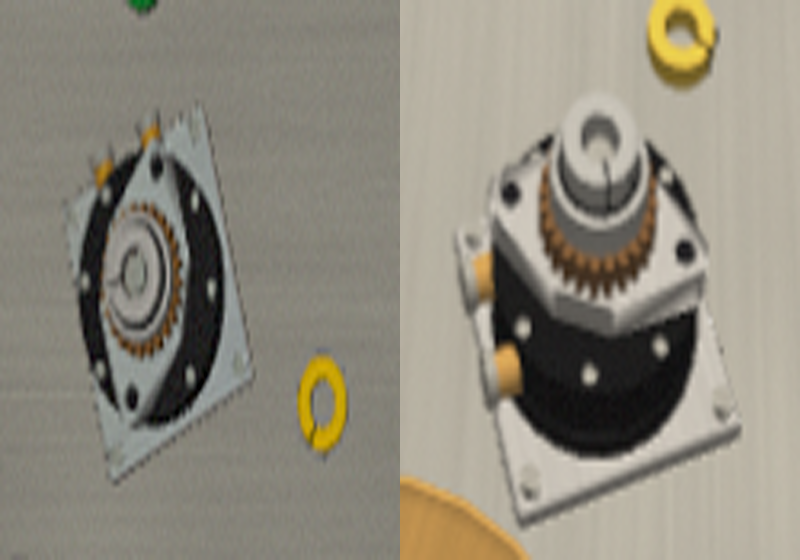

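Sizes and heights agree with those given: collar top at z≈101, ring radius 49, plate 120×158. The crop shows the carrier's ear holes, at full-image (228.4,251.5) and (221.3,289.3). Next I go over the stack and look from near.

```bash
python3 - <<'E'
from m import load
from h import *
c=load("top"); e=onplane(c,[(228.4,251.5),(221.3,289.3)],60); print(e.round(1)); d=e[0]-e[1]; a=np.arctan2(d[1],d[0]); print("ears",a,np.hypot(*d[:2]))
print(bot.tip_reach)
for k in(1,-1):
    y=a+k*np.pi/2; print(k,y,[bot.ik(p,down(y)) for p in([385,301,300],[385,301,70],[630,175,60])])
C=bot.read_camera("wrist"); print(np.array(C["mount"]).round(3).tolist(),C["fovy"])
E
```

```text
top plate 2704 z [30.  34.2 37.8] [array([456.7,  16.2]), array([119.7, 158.3]), np.float64(80.4)]
top ring 733 z [26.4 31.4 35.2] [630.4 174.5] 49.4 mean [630.7 173.7]
top tray 2610 z [ 1.2  6.5 24.2] [array([ 433.7, -314.3]), array([117. , 166.3]), np.float64(83.7)]
top basket 295 z [30.5 34.9 39.1] [array([ 640.3, -174.5]), array([134.1, 160.8]), np.float64(71.9)]
top gb 97 106 144 [386.2 300.8 102.7] [385.9 301.4] 20.5
top gb 55 65 375 [384.9 298.4  61. ] [385.6 298.5] 58.6
top gb 40 51 598 [386.3 296.5  47.2] [393.9 303.4] 65.1
(73, 215) [508. 646. 174.]
(85, 232) [470. 622. 156.]
(120, 240) [450. 535. 154.]
(200, 90) [837. 363. 122.]
(125, 163) [652. 550. 112.]
(180, 197) [581. 429.  29.]
(340, 152) [701.   8.  17.]
(224, 213) [540. 315.  12.]
(420, 310) [ 281. -183.   55.]
side plate 2406 z [28.9 32.1 35. ] [array([455. ,  22.2]), array([127. , 159.7]), np.float64(80.6)]
side ring 826 z [25.6 29.2 31.9] [630.3 177.9] 49.5 mean [629.7 178.7]
side tray 1463 z [ 0.3  6.2 22.1] [array([ 433.6, -302.7]), array([136.9, 164.4]), np.float64(83.9)]
side basket 292 z [27.3 32.7 36.6] [a
[... 521 characters left out ...]
+00, -4.44089210e-16,
        8.84260102e-01, -8.09806383e-01]), array([ 2.14941775e-01,  7.25180539e-01,  1.35213383e+00, -4.44089210e-16,
        1.06427828e+00, -1.18345731e+00])]
-1 -1.7431935703789212 [array([ 5.88592700e-01,  1.25877076e-01,  1.61543569e+00, -4.44089210e-16,
        1.40027989e+00,  2.33178627e+00]), array([ 5.88592700e-01,  4.04976463e-01,  1.85235609e+00, -4.44089210e-16,
        8.84260102e-01,  2.33178627e+00]), array([ 2.14941775e-01,  7.25180539e-01,  1.35213383e+00, -4.44089210e-16,
        1.06427828e+00,  1.95813535e+00])]
[[-0.001, -0.958, -0.287, 72.093], [1.0, -0.001, -0.001, -0.257], [0.001, -0.287, 0.958, -123.806], [0.0, 0.0, 0.0, 1.0]] 66.63740140107686
```

```bash
cat > tour.py <<'E'
from h import *
Y=1.398
ims=[]
for n,p in dict(tray=(415,-312,240),basket=(625,-174,240),plate=(457,17,240),ring=(610,175,240),stack=(385,301,250)).items():
    bot.move_to(p,down(Y)); c=cam("wrist"); np.savez(n+"0.npz",**{k:c[k] for k in("image","depth","K","k1","Rm","e")})
    ims.append(cv2.resize(c["image"],(400,300) ))
    P=cloud(c); print(n,c["e"].round(0),bot.read_state()["clock"], P[240,320].round())
cv2.imwrite("pics/tour.png",cv2.vconcat([cv2.hconcat(ims[0:2]),cv2.hconcat(ims[2:4])])); cv2.imwrite("pics/stack.png",c["image"])
E
python3 tour.py
```

```text
tray [ 342. -300.  364.] 1.975 [ 454. -318.    5.]
basket [ 552. -163.  364.] 3.0167 [ 664. -181.    5.]
plate [385.  29. 364.] 4.0667 [488.  12.  34.]
ring [537. 186. 364.] 5.0 [651. 168.   0.]
stack [313. 313. 374.] 6.0583 [398. 299. 102.]
```

View pics/tour.png

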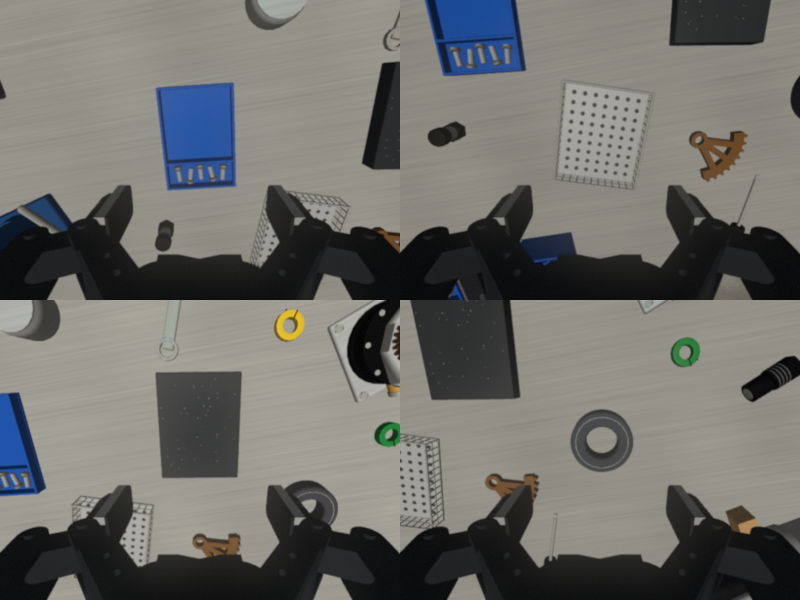

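View pics/stack.png

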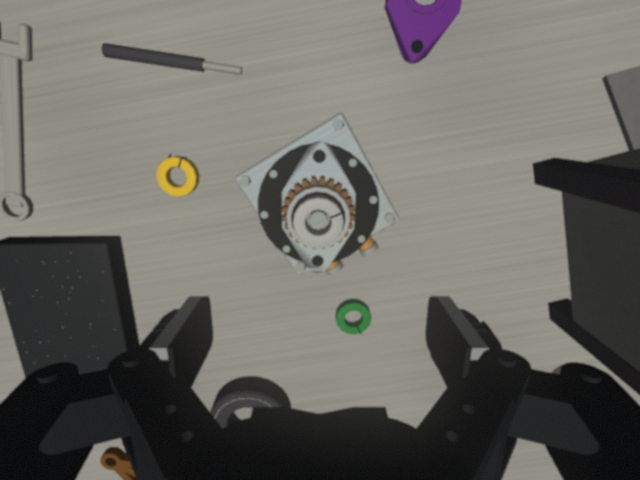

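Wrist views: the tray compartment is at full-image (315,195), the basket at (325,215), the plate at (318,200), the ring at (322,224), and the collar on the stack at (319,219) with ear holes at (319,156) and (317,261). No obstacles stand close to any of them.

```bash
cat > n.py <<'E'
from h import *
def load(n):
    d=np.load(n+"0.npz"); return {k:d[k] if d[k].ndim else float(d[k]) for k in d}
def mask(s,roi):
    m=np.zeros((480,640),np.uint8); a,b,x,y=roi; m[b:y,a:x]=s[b:y,a:x]; return m
def rect(c,m,z):
    k=max(cv2.findContours(m,0,1)[0],key=cv2.contourArea)[:,0]; return [np.round(q,2) for q in cv2.minAreaRect(onplane(c,k,z)[:,:2].astype(np.float32))]
def ell(c,m,z,inner=False):
    ks,h=cv2.findContours(m,cv2.RETR_CCOMP,1); 
    ks=[k for k,hh in zip(ks,h[0]) if (hh[3]>=0)==inner]; k=max(ks,key=cv2.contourArea)[:,0]
    e=cv2.fitEllipse(onplane(c,k,z)[:,:2].astype(np.float32)); return [np.round(q,1) for q in e]
if __name__=="__main__":
    c=load("plate"); g=c["image"].max(2); print("plate",rect(c,mask(g<90,(235,105,400,285)),33))
    c=load("ring"); g=c["image"].max(2); m=mask(g<115,(260,165,385,280)); print("ring out",ell(c,m,30),"hole(top edge)",ell(c,m,30,True))
    P=cloud(c); s=P[mask(abs(P[...,2]-30)<5,(260,165,385,280))>0]; print("  depth",np.round(cv2.minEnclosingCircle(s[:,:2].astype(np.float32))[0],1),np.median(s[:,2]),s.mean(0))
    c=load("tray"); h=cv2.cvtColor(c["image"],cv2.COLOR_BGR2HSV).astype(int); bl=(abs(h[...,0]-110)<15)&(h[...,1]>120)
    print("tray out",rect(c,mask(bl,(240,120,390,305)),22)); P=cloud(c); s=P[mask(bl&(abs(P[...,2]-4)<3),(262,145,366,248))>0]; print("  floor",cv2.minAreaRect(s[:,:2].astype(np.float32)),np.median(s[:,2]))
    c=load("basket"); P=cloud(c); s=P[mask((abs(P[...,2]-34)<5),(230,110,430,315))>0]; print("basket rim",cv2.minAreaRect(s[:,:2].astype(np.float32)),len(s))
    c=load("stack"); e=onplane(c,[(319,156),(317,261)],60); d=e[0]-e[1]; print("ears",e.round(1).tolist(),e.mean(0),np.arctan2(d[1],d[0]))
    P=cloud(c); s=P[mask(abs(P[...,2]-102)<4,(270,170,370,270))>0]; print("collar",cv2.minEnclosingCircle(s[:,:2].astype(np.float32)),np.median(s[:,2]))
    s=P[mask(abs(P[...,2]-60)<4,(240,110,400,300))>0]; print("carrier",cv2.minAreaRect(s[:,:2].astype(np.float32)),np.median(s[:,2]))
E
python3 n.py
```

```text
plate [array([454.83,  16.15]), array([117.89, 157.7 ]), np.float64(80.64)]
ring out [array([629. , 173.9]), array([94.1, 97.7]), np.float64(82.1)] hole(top edge) [array([625.6, 174.4]), array([40.9, 45.9]), np.float64(172.4)]
  depth [630.5 173.4] 29.92409554833688 [628.16969619 173.8075544   29.84656624]
tray out [array([ 432.45, -317.56]), array([112.14, 164.1 ]), np.float64(83.68)]
  floor ((410.4092102050781, -316.330322265625), (104.75515747070312, 103.96475219726562), 80.22576141357422) 4.079956736136182
basket rim ((638.6176147460938, -175.70018005371094), (132.99679565429688, 157.04872131347656), 72.081298828125) 2295
ears [[338.1, 309.0, 60.0], [430.9, 290.8, 60.0]] [384.50901421 299.94339383  60.        ] 2.9479968462784285
collar ((382.5726013183594, 299.866943359375), 20.53667449951172) 101.92193177158634
carrier ((383.6375732421875, 300.0782165527344), (63.4768180847168, 117.43891143798828), 78.62991333007812) 60.08648487494759
```

```bash
python3 - <<'E'
from h import *
for w in (85,64,52,40):
    bot.move_gripper(w,40); s=bot.read_state(); c=cam("wrist"); P=(cloud(c)-np.array(s["ee_pos"]))@rot(s["tool_rot"]).as_matrix()
    v=(c["depth"]>0)&(P[...,2]<60)&(abs(P[...,0])<14)&(P[...,2]>-60); q=P[v]
    for sg in(1,-1):
        t=q[q[:,1]*sg>0]; print(w,round(s["grip_width"],1),sg,len(t),np.percentile(t[:,2],[90,98,100]).round(1),"y at tip",np.abs(t[t[:,2]>t[:,2].max()-6][:,1]).min().round(1), t[:,0].min().round(1),t[:,0].max().round(1))
print(bot.tip_reach,bot.read_state()["clock"],bot.read_state()["ft_force"])
E
```

```text
85 85.6 1 16510 [-15.   -0.9   6.1] y at tip 41.5 -12.4 14.0
85 85.6 -1 16429 [-14.9  -1.1   6.4] y at tip 42.5 -12.5 14.0
64 64.1 1 16140 [-12.3   4.6  13.2] y at tip 31.3 -12.4 14.0
64 64.1 -1 16243 [-12.3   4.6  14. ] y at tip 32.0 -12.7 14.0
52 52.1 1 16313 [-12.4   6.1  15.9] y at tip 25.4 -12.1 14.0
52 52.1 -1 16373 [-12.4   6.1  16.8] y at tip 26.1 -12.2 14.0
40 40.0 1 16509 [-13.3   6.9  18.1] y at tip 19.4 -12.4 14.0
40 40.0 -1 16561 [-13.3   6.9  17.8] y at tip 20.2 -12.3 14.0
19.0 7.375 [-0.63089602  1.13060105  0.03010996]
```

Tip reach by opening, measured: 18 mm at 40, 16.3 mm at 52, 14 mm at 62 and 13.5 mm at 64. I pick the collar turned away from its slit.

```bash
cat > pp.py <<'E'
from n import *
S=np.array([384.2,300.2])
def st(): s=bot.read_state(); return f"t={s['clock']:.1f} w={s['grip_width']:.1f} gf={s['grip_force']:.0f} ft={np.round(s['ft_force'],1)} pos={np.round(s['ee_pos'],1)}"
def pick(zbot,w,reach,yaw,xy=S,pre=None,clear=2.5):
    z=zbot+clear+reach
    bot.move_gripper(pre or min(w+18,84),40); bot.move_to([*xy,z+70],down(yaw)); bot.servo_line([*xy,z],speed=70)
    bot.move_gripper(w-6,40); print("gripped",st())
    bot.servo_line([*xy,z+15],speed=40); bot.servo_line([*xy,220],speed=150); print("lifted",st())
def place(xy,zsurf,w,reach,yaw,clear=2.5):
    z=zsurf+clear+reach
    bot.move_to([*xy,225],down(yaw)); bot.servo_line([*xy,z+8],speed=120); bot.dwell(.2)
    print("above",st()); hit=bot.servo_line([*xy,z-3],speed=12,until_force=4); print("down",hit,st(),"expected z",z)
    bot.move_gripper(w+3); bot.move_gripper(w+14); p=bot.read_state()["ee_pos"]; bot.servo_line([p[0],p[1],p[2]+30],speed=60); bot.servo_line([p[0],p[1],190],speed=200)
def snap(n,names=("wrist",)):
    for k in names:
        c=cam(k); cv2.imwrite(f"pics/{n}_{k}.png",c["image"])
    np.savez(n+"0.npz",**{k:c[k] for k in("image","depth","K","k1","Rm","e")}); return c
E
python3 - <<'E'
from pp import *
pick(89,40,18,0.7); 
s=snap("c1")
if bot.read_state()["grip_width"]>36:
    place([410.6,-315],4,40,18,0.7); snap("c2"); print(st())
E
```

```text
gripped t=9.9 w=37.5 gf=39 ft=[-1.8 -2.   7.5] pos=[384.4 300.4 110.3]
lifted t=11.2 w=38.0 gf=40 ft=[-0.3 -0.2 -1.1] pos=[383.9 300.  219. ]
above t=15.4 w=37.7 gf=40 ft=[ 0.   0.5 -1. ] pos=[ 410.7 -315.1   32.8]
down True t=16.0 w=37.6 gf=41 ft=[-1.5  0.2  6.7] pos=[ 410.6 -315.    25.3] expected z 24.5
t=18.0 w=53.8 gf=0 ft=[ 0.9 -0.2 -0.6] pos=[ 409.8 -314.3  188.5]
```

View pics/c2_wrist.png

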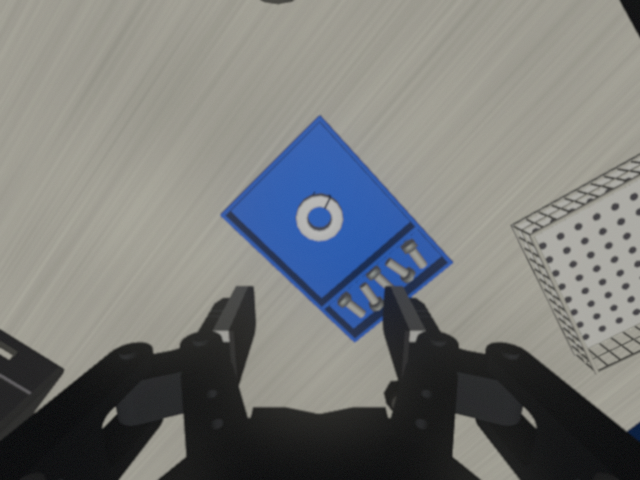

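The collar lies flat at (320,218), central in the empty compartment. Next comes the bearing.

```bash
python3 - <<'E'
from pp import *
pick(74,52,16.3,1.375,clear=4); snap("b1")
if bot.read_state()["grip_width"]>46:
    place([638.5,-175],5,52,16.3,1.375,clear=4); snap("b2"); print(st())
a,b=[cv2.resize(cv2.imread(f"pics/{k}_wrist.png"),(400,300)) for k in("b1","b2")]
cv2.imwrite("pics/b.png",cv2.hconcat([a,b]))
E
```

```text
gripped t=22.0 w=49.4 gf=40 ft=[-1.8 -2.5  8.6] pos=[384.4 300.3  95.1]
lifted t=23.4 w=49.6 gf=42 ft=[ 0.4 -0.9 -1.8] pos=[383.9 300.  219. ]
above t=27.4 w=49.5 gf=42 ft=[-0.3  0.3 -0.9] pos=[ 638.6 -175.1   33.7]
down True t=28.0 w=49.4 gf=42 ft=[-1.6  1.1  5.3] pos=[ 638.5 -175.    26.3] expected z 25.3
t=30.0 w=66.0 gf=0 ft=[-0.2 -0.4 -0.2] pos=[ 637.5 -174.7  188. ]
```

View pics/b.png

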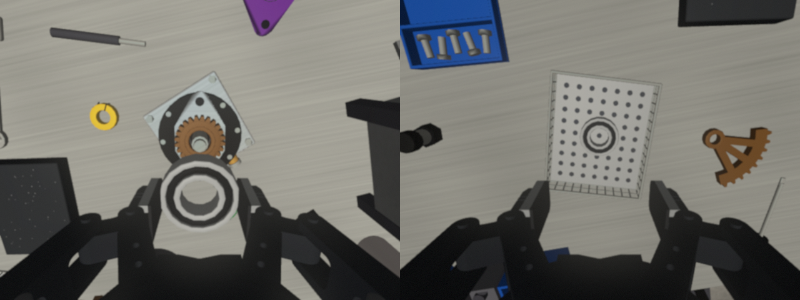

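The bearing came off alone, leaving the gear at the stack, and lies flat in the middle of the basket. Gear next.

```bash
python3 - <<'E'
from pp import *
pick(60,62,14,1.375,clear=3.5); snap("g1")
if bot.read_state()["grip_width"]>55:
    place([455.3,16.4],33,62,14,1.375,clear=3.5); snap("g2"); print(st())
bot.move_gripper(84); bot.move_to([*S,220],down(1.375)); c=snap("g3"); P=cloud(c)
s=P[mask(abs(P[...,2]-60)<4,(200,90,440,310))>0]; print("carrier",cv2.minAreaRect(s[:,:2].astype(np.float32)),np.median(s[:,2]))
a,b,d=[cv2.resize(cv2.imread(f"pics/{k}_wrist.png"),(400,300)) for k in("g1","g2","g3")]
cv2.imwrite("pics/g.png",cv2.vconcat([cv2.hconcat([a,b]),cv2.hconcat([d,d])]))
E
```

```text
gripped t=33.8 w=59.9 gf=41 ft=[-2.7 -2.7 10.4] pos=[384.4 300.3  78.4]
lifted t=35.3 w=59.6 gf=44 ft=[ 0.   0.3 -3.2] pos=[383.9 300.  219.1]
above t=38.2 w=59.8 gf=44 ft=[ 0.1  0.8 -2.8] pos=[455.5  16.4  58.8]
down True t=38.8 w=59.5 gf=44 ft=[-0.1  0.   5.3] pos=[455.3  16.4  51.5] expected z 50.5
t=40.7 w=75.5 gf=0 ft=[ 0.4  0.4 -0.1] pos=[454.2  16.5 188.5]
carrier ((383.77215576171875, 299.95794677734375), (71.64602661132812, 104.58625030517578), 48.65704345703125) 60.06411179629808
```

View pics/g.png

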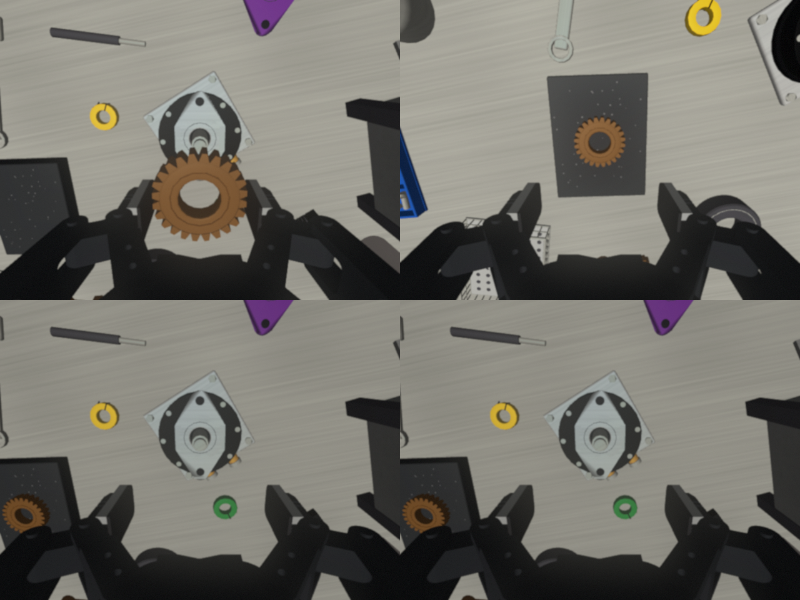

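The gear sits flat in the middle of the plate. The carrier is undisturbed, with its ears lined up with the image vertical. I pick it and measure how it hangs before placing.

```bash
python3 - <<'E'
from pp import *
pick(46,64,13.5,1.375,clear=2.5,pre=84); bot.dwell(.2); c=snap("k1"); print(st())
P=cloud(c); s=bot.read_state(); ez=s["ee_pos"][2]; Q=(P-np.array(s["ee_pos"]))@rot(s["tool_rot"]).as_matrix()
m=(abs(P[...,2]-(ez-2))<5)&(abs(Q[...,1])<31)&(abs(Q[...,0])<75); q=Q[m]; print("z",np.median(q[:,2]),"x",np.percentile(q[:,0],[.2,99.8]),"y",np.percentile(q[:,1],[1,99]))
E
```

```text
gripped t=44.3 w=63.0 gf=44 ft=[-2.2 -2.1  6.3] pos=[384.4 300.2  62.6]
lifted t=45.9 w=62.8 gf=44 ft=[ 1.1 -0.1 -3.2] pos=[383.9 300.  219.1]
t=46.2 w=63.0 gf=44 ft=[ 0.4  0.  -2.6] pos=[384.1 300.1 219.5]
z 2.654071177572433 x [-41.34892028  58.63437412] y [-29.82545472  30.21532296]
```

View pics/k1_wrist.png

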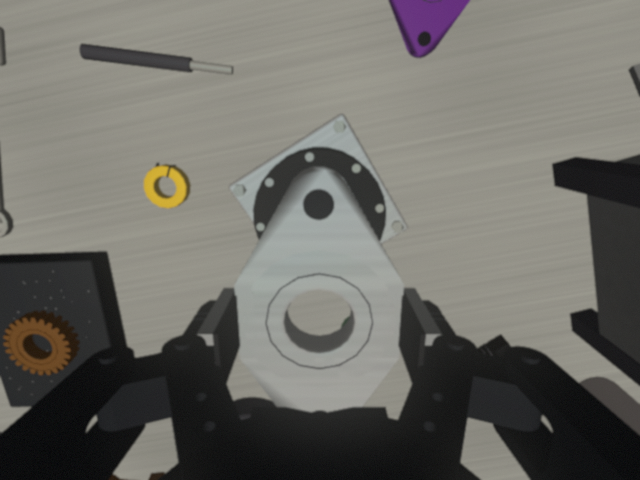

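The carrier hangs level and square, ear tip at tool x=58.6 (expected 59), so it is centred. I place it on the ring.

```bash
python3 - <<'E'
from pp import *
place([629.6,174],30,64,13.5,1.375,clear=2.5); bot.dwell(.2)
c=snap("k2"); print(st()); P=cloud(c)
g=c["image"].max(2)
s=P[mask(abs(P[...,2]-44)<4,(200,100,440,330))>0]; d=s[:,:2]; u=np.array([np.cos(1.375-np.pi/2),np.sin(1.375-np.pi/2)]); v=np.array([-u[1],u[0]])
for a in(u,v): t=d@a; print("extent",np.percentile(t,[.1,99.9]),np.percentile(t,[.1,99.9]).mean(), "target",np.dot([629.6,174],a))
print("z",np.percentile(s[:,2],[5,50,95]))
E
```

```text
above t=49.0 w=62.7 gf=44 ft=[ 0.1  0.  -2.2] pos=[629.7 174.   54.4]
down True t=49.7 w=62.9 gf=45 ft=[-1.2 -0.4  5.4] pos=[629.6 174.   46.7] expected z 46.0
t=51.8 w=78.5 gf=0 ft=[ 0.4 -0.3 -0.4] pos=[628.7 173.8 188.8]
extent [524.86666126 640.99140199] 582.9290316241131 target 583.718967511695
extent [260.72085691 324.3963849 ] 292.55862090543366 target 293.1626288718954
z [42.89614958 44.06278538 45.18017396]
```

View pics/k2_wrist.png

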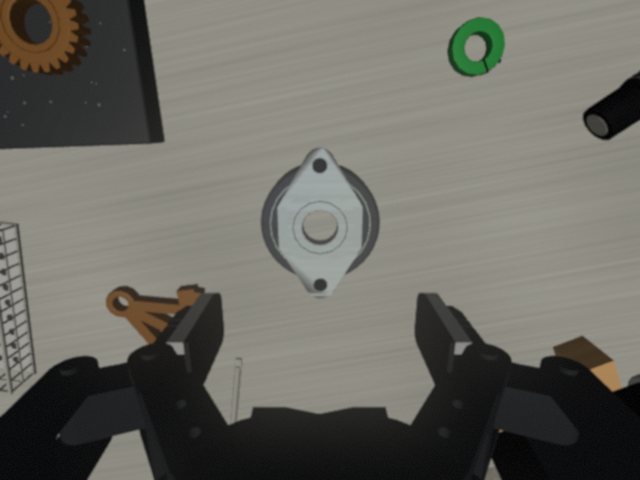

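The carrier lies flat at z=44, within about 1 mm of the ring's axis, with the ring showing evenly on both sides (bore at (320,226)). I hand it in.

```bash
python3 -c "
from rig import bot
print(bot.finish_job())"
```

```text
the job is handed in; nothing more can be done
None
```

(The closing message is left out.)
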